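# Hold the sharpening wheel heavy side down

### The job

The little stone sharpening wheel on the stand is heavier on one side, but you cannot see which. Swing it by hand at least a quarter turn and find its heavy side by how it pulls and where it comes to rest, then turn the heavy side straight down and finish while still gripping the wheel there, quite still, so that I can mark it. Leave the glasses, the cup and the salt shaker alone.

Things in the scene. Friction and masses are not known exactly. Their poses are not given: they have to be found in the camera images.
- stand: dark steel stand fixed to the worktop, foot 110 x 70 x 12 mm; origin under its centre. Its x axis is level, along the wheel's axle, roughly along the robot's forward direction (up to 0.4 rad off). Two uprights, 26 mm wide (foot gussets 50 mm), 36 to 46 mm before and behind the wheel's middle plane, carry the axle; their bearings end 121 mm up
- wheel: grey stone wheel, 150 mm across, 24 mm thick, upright on the level axle 105 mm up; origin at its centre, x axis along the axle. Its z axis points to a small steel key bar on each flat face (35 mm from the centre, standing out 5 mm) that shows how it has turned. Inside, unseen, one side is heavier (pull 0.11 to 0.17 N m at most); where, relative to the key, differs at every start
- bearing (a point): centre of the axle, fixed on the stand, 105 mm up. The wheel turns either way without end; the greased bearing rubs with 0.06 N m. Let go, the heavy side sinks slowly (about 2 s), without swinging past, and sticks 20 to 37 degrees short of the bottom, equally short from either side; it also stays anywhere between. Midway between the two resting places it is truly down
- rim_top (a point): highest point of the wheel's rim, fixed on the stand's frame (it does not turn), 180 mm up, above the wheel's centre. Here the rim is clear of the stand and can be pinched from above across its 24 mm thickness (along the axle) and carried over in an arc about the axle, 45 degrees or so to either side, with the hand kept nearly upright (the water purifier hangs overhead, to the left)
- tumbler_1: clear drinking glass upside down, 92 x 104 mm high, bystander; origin under its centre
- tumbler_2: clear drinking glass upside down, 93 x 106 mm high, bystander; origin under its centre
- checked_cup: small checked cup upside down, 66 x 53 mm high, bystander; origin under its centre
- salt_shaker: salt shaker, 44 x 90 mm high, bystander; origin under its centre

How it is judged:
On the way:
1. the wheel has been swung by the fingers, its heavy side at least 46 degrees (0.8 rad) off the bottom ((value of joint axle above 0.8 rad or value of joint axle below -0.8 rad) and contact force between the fingers and wheel above 0.5 N), for 0.1 s.
At the end, for the whole second after the job is handed in: the wheel's heavy side points straight down within 0.2 rad (11 degrees), the wheel is still (under 0.1 rad/s) and the fingers are still gripping it with more than 2 N (value of joint axle between -0.2 and 0.2 rad and velocity of joint axle between -0.1 and 0.1 rad/s and contact force between the fingers and wheel above 2 N); the arm keeps its last pose, push and grip.
It fails at once if a glass, the cup or the salt shaker was moved more than 3 cm (distance of any of tumbler_1, tumbler_2, checked_cup, salt_shaker from where it was at the start of the episode above 0.03 m).
It also fails if it takes over 67 s, if anything falls off the work surface, if the arm or the gripper's body presses on something with over 40 N, if the wrist force passes 120 N, or if a joint passes its speed limit or range.

### The arm

A 6-joint arm with a two-finger parallel gripper is mounted at the origin on a cart in front of the work surface, level with it; the furniture and walls round the work are solid. World frame = base frame: x ahead of the robot, y to its left, z up, the work surface at z = 0. Lengths are in m, angles in rad, forces in N, time in s.
With the tool pointing down it reaches from about 0.375 to 0.9 m from the base axis. Payload 3.1 kg.
Tool frame: the origin (TCP) lies between the finger pads; the fingertips stand 8 mm ahead of it and the grasp point (between the pads) lies 11 mm behind it; z points along the fingers, y is the line along which they close (so a half turn about z gives the same grasp; the last joint's range is limited). The gripper opens to 85 mm and grips with 20 to 120 N. Pads are 22 mm wide; open, the fingers measure 114 mm over their backs; the gripper's body (76 mm by 85 mm) begins 54 mm behind the grasp point. The pads swing forward as they close: fully open they stand 13 mm farther back than shut.
Start: joints at [-1.308, 0.527, 1.433, -0, 1.181, -0.178], TCP at [0.267, -0.565, 0.211] pointing down, gripper open.
Joint ranges: [-3.08, 3.08], [-0.75, 2.2], [0.22, 2.44], [-1.43, 4.57], [0, 2.65], [-2.85, 2.85]. Speed limits (rad/s): [2.79, 2.79, 3.14, 3.14, 3.14, 3.14].

### API

Orientations are given as a unit quaternion [x, y, z, w].
In Python, from station import readout, cams, sign_off gives the robot as it stands.
- The arm moves only by the tool send_rows, never from a script. Its argument "commands" is text: rows parted by semicolons, each of 5 numbers parted by spaces: the finger opening in mm, from 0 to 85.4, then the shift along the tool's x, y, z each as a share of 0.02 m, from -1 to 1, then the turn about the tool's z as a share of 4 degrees, from -1 to 1. In form: grip dx dy dz spin; .... A call has 1 to 20 rows; each row shifts and turns the commanded pose from where the row before left it, along the tool's axes as they then stand; what a row does not reach is not made up. A row lasts 1/12 s, in which the tool goes at most 41.7 mm and 7.16 degrees, less where a joint would pass 70% of its speed; a pose out of reach is approached as far as the arm can. A call with a number of a shift or a turn outside -1 to 1 is refused whole. A call with a gripper value outside its range is refused whole. The fingers move at their own pace and stop on an object; "grip_force" is the grip in N (left out, the last holds). Time passes only in rows, so rows that do not move let the fingers close. It gives the time, the measured TCP pose, the force, the opening and the grip force at its end, in the units of the state.
- readout.sense(): the state, without advancing time (a new reading comes with each control period).
- cams.snapshot(name): name is "scene" or "top" or "wrist"; returns a dict with "pixels" (480x640x3 uint8, red, green, blue), "intrinsics" (3x3 intrinsics, pixels), "dist" ([k1, k2, p1, p2, k3] as OpenCV has them; the pictures are not rectified), "eye" and "rotation" of the camera in the world. Camera axes: x right, y down, z forward; pixel columns grow to the right and rows downward; lengths in m; the calibration is good to about 2 mm. A picture is of the moment at which its call begins. There is no depth.
- sign_off(): hands the job in; it is judged then, once.
The state is a dict: "t": time; "q": joint angles; "qd": joint speeds; "tau": joint torques, N m; "tcp_pos": TCP position; "tool_rot": TCP orientation; "force": force on the tool from outside, world axes, zero at the start; "ft_torque": the same for the moment, N m; "finger_gap": opening from 0.0 (shut) to 1.0 (fully open); "gripper_force": force on a finger pad.
Only numpy, scipy, OpenCV 4.12 (cv2) and the standard library are available. Lean on these libraries where they do the work, as an engineer would, in place of code of your own. Each camera call takes 0.05 s, during which the arm holds its last target. There are 200 camera calls.

## Working session

There is one attempt and no reset: what is moved stays moved. The work goes in short steps, Python scripts to look and compute and a tool call to move; the robot and the scene stay as the last step left them, time stands still between calls to the robot, and variables do not carry over. Pictures are saved under pics/ and viewed, at most 10 in all, crops included, and the job is handed in when it is done.

Besides the shell and the picture viewer there is one more tool, called after "Emit:" in YAML: its name, and indented under it one key for each argument. send_rows: Moves the arm, as the interface text tells. Its arguments: {"type":"object","properties":{"commands":{"type":"string"},"grip_force":{"type":"number"}},"required":["commands"]}

```bash
mkdir -p pics
python3 - <<'E'
from station import readout,cams
import cv2,numpy as np
s=readout.sense();print({k:np.round(v,3) for k,v in s.items()})
ims=[]
for n in("scene","top"):
    d=cams.snapshot(n);cv2.imwrite(f"pics/{n}0.png",d["pixels"][:,:,::-1]);print(n,d["intrinsics"].tolist(),d["dist"],d["eye"],d["rotation"])
E
```

```text
{'t': np.float64(0.0), 'q': array([-1.308,  0.528,  1.434, -0.   ,  1.181, -0.178]), 'qd': array([-0.001,  0.002,  0.   , -0.   ,  0.001, -0.   ]), 'tau': array([-0.0000e+00, -4.4235e+01, -1.7803e+01, -0.0000e+00,  8.0000e-03,
        0.0000e+00]), 'tcp_pos': array([ 0.266, -0.564,  0.21 ]), 'tool_rot': array([ 0.976,  0.219, -0.   , -0.001]), 'force': array([ 0.007, -0.224, -0.769]), 'ft_torque': array([-0.053,  0.035, -0.032]), 'gripper_force': np.float64(0.0), 'finger_gap': np.float64(1.005)}
scene [[546.8677925421767, 0.0, 323.3612610399213], [0.0, 546.8677925421767, 240.01876384582633], [0.0, 0.0, 1.0]] [-0.14641299  0.          0.          0.          0.        ] [ 0.68334128 -0.64951411  0.86111986] [ 0.9568618   0.10055251 -0.03250914 -0.27064338]
top [[508.49589268783586, 0.0, 319.00026290432106], [0.0, 508.49589268783586, 242.28743983339234], [0.0, 0.0, 1.0]] [-0.05347654  0.          0.          0.          0.        ] [ 0.42678884 -0.20143203  0.96611822] [ 0.70970588 -0.6968877   0.07038733 -0.07556929]
```

View pics/scene0.png

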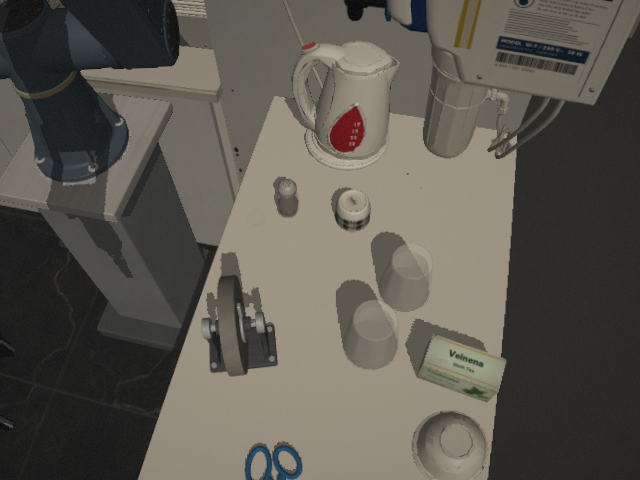

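View pics/top0.png

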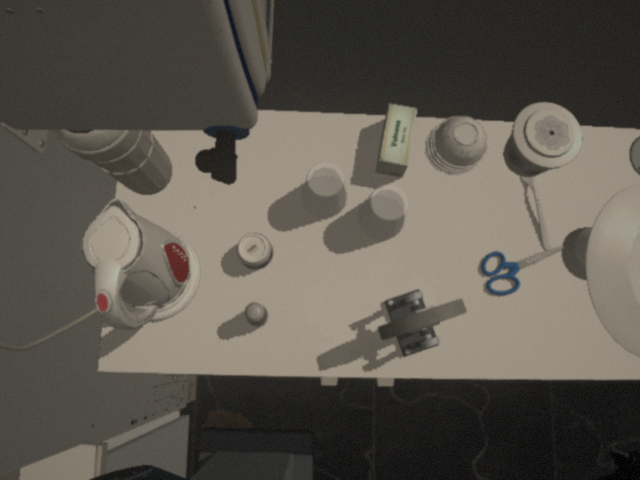

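The top view shows the wheel's rim running from (378,333) to (466,306), with the stand's foot corners near (385,297), (422,290), (440,345) and (402,355). In the scene view the wheel is at (231,325), and its far face is partly visible.

```bash
cat > h.py <<'E'
import numpy as np,cv2
from scipy.spatial.transform import Rotation as R
from station import readout,cams
def ray(d,uv):
    p=cv2.undistortPoints(np.array(uv,float).reshape(-1,1,2),d["intrinsics"],np.array(d["dist"]))[:,0]
    return R.from_quat(d["rotation"]).apply(np.c_[p,np.ones(len(p))]) if np.size(d["rotation"])==4 else np.c_[p,np.ones(len(p))]@np.array(d["rotation"]).T
def onz(d,uv,z):
    r=ray(d,uv);e=np.array(d["eye"]);return e+r*((z-e[2])/r[:,2])[:,None]
def onplane(d,uv,c,n):
    r=ray(d,uv);e=np.array(d["eye"]);return e+r*(((c-e)@n)/(r@n))[:,None]
def proj(d,P):
    rv=R.from_quat(d["rotation"]).inv()
    q=rv.apply(np.atleast_2d(P)-d["eye"])
    return cv2.projectPoints(q,np.zeros(3),np.zeros(3),d["intrinsics"],np.array(d["dist"]))[0][:,0]
E
python3 - <<'E'
from h import *
a=cv2.imread("pics/scene0.png")[260:385,190:290];b=cv2.imread("pics/top0.png")[275:365,360:480]
a=cv2.resize(a,None,fx=4.5,fy=4.5,interpolation=3);b=cv2.resize(b,(400,300),interpolation=3)
c=np.zeros((563,860,3),np.uint8);c[:a.shape[0],:a.shape[1]]=a;c[:300,460:860]=b
c=np.clip(c*1.6,0,255).astype(np.uint8)
cv2.imwrite("pics/crop0.png",c[:, :860][:, :] if 0 else cv2.resize(c,(800,524)))
for n in["top"]:
    d=cams.snapshot(n)
    print(onz(d,[(466,306),(378,333)],.105),onz(d,[(385,297),(422,290),(440,345),(402,355)],.012))
E
```

```text
[[ 0.50161678 -0.44416735  0.105     ]
 [ 0.45427461 -0.29484572  0.105     ]] [[ 0.52418133 -0.3182969   0.012     ]
 [ 0.53851035 -0.38815876  0.012     ]
 [ 0.4370862  -0.4195102   0.012     ]
 [ 0.41797059 -0.34897857  0.012     ]]
```

View pics/crop0.png

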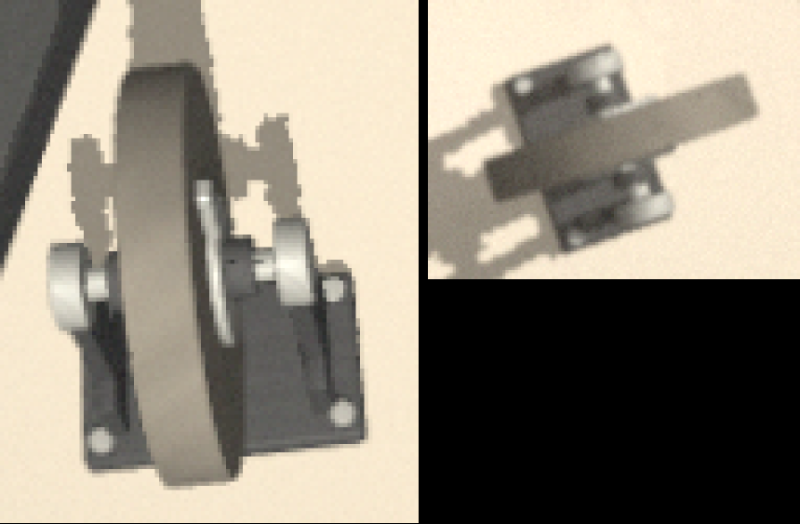

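The crop shows the steel key bar on the wheel's far face, running from about (238.5,304) to (244.5,341) in the scene image. The face is seen at a grazing angle.

```bash
cat >> h.py <<'E'
A=0.30; C=np.array([.4785,-.3693,.105]); n=np.array([np.cos(A),np.sin(A),0]); T=np.array([-np.sin(A),np.cos(A),0]); Z=np.array([0,0,1.])
def face(d,uv,off=.017):
    P=onplane(d,uv,C+off*n,n)-C
    return np.c_[P@T,P@Z]*1000
E
python3 - <<'E'
from h import *
d=cams.snapshot("scene")
print(face(d,[(238.5,304.2),(244.5,341.2),(241.4,322.6)]))
print(proj(d,[C+.017*n,C+.012*n+.075*Z,C+.012*n-.075*Z,C+.012*n-.075*T,C+.012*n+.075*T, C+.046*n,C-.046*n]))
th=np.linspace(0,2*np.pi,73)
for k in (.012,-.012):
  q=proj(d,[C+k*n+.075*(np.cos(a)*Z-np.sin(a)*T) for a in th]);print(k,q.min(0),q.max(0))
w=cams.snapshot("wrist");s=readout.sense()
cv2.imwrite("pics/w0.png",w["pixels"][:,:,::-1])
Rt=R.from_quat(s["tool_rot"]);print("wrist cam in tool",Rt.inv().apply(w["eye"]-s["tcp_pos"]),(Rt.inv()*R.from_quat(w["rotation"])).as_matrix().round(3),w["intrinsics"],w["dist"])
# steel bar mask near
im=d["pixels"].astype(int);sub=im[295:350,226:262].mean(2)
for r in range(0,55,4):print(295+r,sub[r].astype(int))
E
```

```text
[[  6.53966813  57.00679024]
 [-26.18971411  -2.02610434]
 [ -9.66851936  29.06829806]]
[[243.98472327 324.29096505]
 [233.08311448 303.25570918]
 [247.14301003 342.66753145]
 [241.54659877 372.8520172 ]
 [240.01533425 280.17264676]
 [263.31425345 322.75900798]
 [202.16468865 327.50113428]]
0.012 [233.08311448 274.54139389] [247.23300772 375.31961813]
-0.012 [215.75542124 275.80017346] [232.36738487 376.54646629]
wrist cam in tool [ 0.08398539 -0.00022381 -0.16395275] [[-0.001 -0.946 -0.326]
 [ 1.    -0.001 -0.001]
 [ 0.    -0.326  0.946]] [[339.07965477   0.         323.59487562]
 [  0.         339.07965477 240.2077989 ]
 [  0.           0.           1.        ]] [-0.00896928  0.          0.          0.          0.        ]
295 [ 75  76  76  76  77  78  76  61  45  43  40  42  42  42  41  43  62  81
  88  85  86  85  86 104 107 106  89  85  85  85  86  85  86  87 140 147]
299 [ 79  81  81  79  80  82  81  66  49  44  41  41  40  38  38  38  37  77
  86  86  85  86  86  84  87  87  85  86  86  86  84  87  87  86  87 142]
303 [ 85  84  83  84  82  81  84  74  52  42  40  39  44  40  3
[... 1048 characters left out ...]
43  40  86 127 138 101
  51  51  42  45  51  53  56  56  57  59  56  57  62 101 113 113 111 110]
335 [103 103 102 104 103 104 103 101 102 101  83  42  41  41  42  97 130 113
  77  56  52  52  57  55  58  57  55  56  57  56  58  59  58  50  47  52]
339 [102 101 104 101 102 102 100 101  99  99  91  67  41  45  42  53  92 114
  98  67  50  48  55  59  59  59  57  60  58  60  55  59  59  56  52  47]
343 [101 100  99 100  98  97  98  96  97  98  98  85  43  42  40  42  42  41
  41  40  40  40  48  56  56  60  57  57  56  59  57  57  56  57  59  43]
347 [ 97  97  96  97  97  97  96  98 100 100  99  96  76  43  43  44  42  41
  41  41  41  42  51  58  58  58  58  56  56  56  58  57  57  56  58  56]
```

Emit:
send_rows:
  commands: "85 0.9 -0.18 0.1 0;85 0.9 -0.18 0 0;85 0.9 -0.18 0 0;85 0.9 -0.18 0 0;85 0.9 -0.18 0 0;85 0.9 -0.18 0 0;85 0.9 -0.18 0 0;85 0 0 0 -1;85 0 0 0 -1;85 0 0 0 -1;85 0 0 0 -1;85 0 0 0 -1;85 0 0 0 -1;85 0 0 0 -1;85 0 0 0 -1;85 0 0 0 -1;85 0 0 0 -1;85 0 0 0 -1;85 0 0 0 -1;85 0 0 0 -1"
  grip_force: 40

```text
t: 1.92
tcp_pos: [0.3698, -0.4886, 0.2083]
tool_rot: [0.78, 0.626, 0.0, -0.0]
force: [0.3, 0.5, -0.4]
finger_gap: 0.997
gripper_force: 0.0
```

Emit:
send_rows:
  commands: "85 0 0 0 -1;85 0 0 0 -1;85 0 0 0 -1;85 0 0 0 -1;85 0 0 0 -1;85 0 0 0 -1;85 0 0 0 -1;85 0 0 0 -0.5;85 0 0 0 0"

```text
t: 2.67
tcp_pos: [0.3698, -0.4886, 0.2084]
tool_rot: [0.593, 0.805, 0.0, -0.0]
force: [-0.3, -0.9, 0.5]
finger_gap: 0.998
gripper_force: 0.0
```

Run:
```python
from h import *
s=readout.sense();print(s["t"],s["tcp_pos"],R.from_quat(s["tool_rot"]).as_matrix().round(3),s["q"].round(2))
d=cams.snapshot("wrist");cv2.imwrite("pics/w1.png",np.clip(d["pixels"][:,:,::-1]*1.5,0,255).astype(np.uint8))
print(proj(d,[C,C-.012*n+.075*Z,C-.012*n-.075*T,C-.012*n+.075*T]))
```

```text
2.6667 [ 0.36982931 -0.48855186  0.20836232] [[-0.297  0.955 -0.   ]
 [ 0.955  0.297  0.   ]
 [ 0.    -0.    -1.   ]] [-1.11  0.51  1.47  0.    1.16 -1.41]
[[508.93187515 127.39422773]
 [558.36734071 128.99662776]
 [478.29851794 223.34012974]
 [510.50817914  11.6601568 ]]
```

View pics/w1.png

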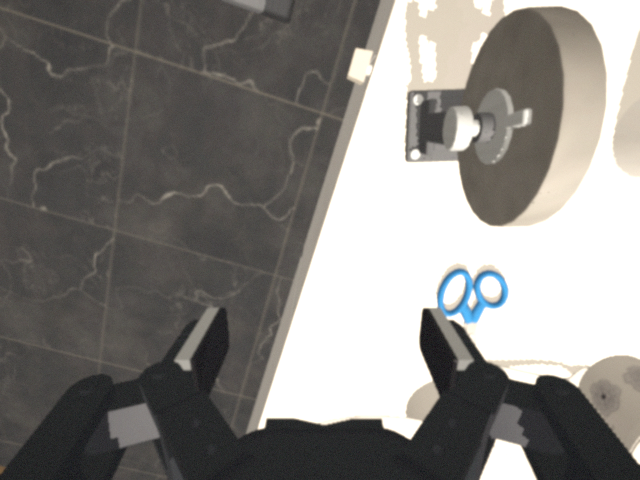

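The near face shows the hub disc at about (495,126), with the key as a short radial bar ending near (530,117). The key is therefore pointing almost straight up, and this viewpoint is good for reading it.

```bash
cat >> h.py <<'E'
def key(d,off=-.015,show=0):
    g=d["pixels"].mean(2); c=proj(d,C+off*n)[0]
    v,u=np.mgrid[0:480,0:640]; m=(abs(u-c[0])<110)&(abs(v-c[1])<110)
    P=face(d,np.c_[u[m],v[m]],off); gg=g[m]; r=np.hypot(*P.T)
    th=np.degrees(np.arctan2(-P[:,0],P[:,1]))
    k=(r>33)&(r<43); med=np.median(gg[k]); b=k&(gg>med+35)
    w=gg[b]-med; z=(w*np.exp(1j*np.radians(th[b]))).sum()/w.sum()
    return np.degrees(np.angle(z)).round(2),abs(z).round(3),b.sum(),med,np.c_[P[b],gg[b]]
E
python3 - <<'E'
from h import *
d=cams.snapshot("wrist")
k=key(d);print(k[:4],k[4][:30].round(1))
print(face(d,[(460,125),(545,8),(497,224),(478,60),(560,100),(530,185)],-.012), np.hypot(*face(d,[(460,125),(545,8),(497,224),(478,60),(560,100),(530,185)],-.012).T))
E
```

```text
(np.float64(175.5), np.float64(0.789), np.int64(205), np.float64(62.333333333333336)) [[ 13.3 -39.3 106.7]
 [ 12.6 -41.1 123.3]
 [ 12.5 -39.  116. ]
 [ 12.5 -36.9  98.3]
 [ 10.   41.5 103.3]
 [ 11.8 -40.8 127.3]
 [ 11.7 -38.7 123.7]
 [ 11.7 -36.7 109. ]
 [  9.4  41.7 106. ]
 [ 11.  -40.6 132.7]
 [ 10.9 -38.5 128. ]
 [ 10.9 -36.4 115.3]
 [  8.8  41.9 106.7]
 [ 10.2 -40.3 137.7]
 [ 10.1 -38.2 132. ]
 [ 10.1 -36.1 123. ]
 [ 10.  -34.1  99.3]
 [  8.2  42.1 107.7]
 [  9.4 -40.  140.7]
 [  9.3 -37.9 138.7]
 [  9.3 -35.9 130.3]
 [  9.2 -33.8 106.7]
 [  7.6  42.3 111.7]
 [  8.6 -41.9 146.7]
 [  8.6 -39.8 145.7]
 [  8.5 -37.7 145.3]
 [  8.5 -35.6 138. ]
 [  8.4 -33.5 118. ]
 [  7.8 -41.6 150.7]
 [  7.7 -39.5 150. ]]
[[  1.14650606 -65.28108977]
 [ 65.51653303  41.55406412]
 [-67.24539458  29.13140178]
 [ 52.04141642 -43.38162861]
 [ 14.61626577  71.55997269]
 [-33.30068283  59.64718235]] [65.29115681 77.58322206 73.28425248 67.75156621 73.03742134 68.31340892]
```

```bash
sed -i 's/k=(r>33)&(r<43);/k=(r>33)\&(r<43)\&(abs(th)<115);/' h.py
python3 - <<'E'
from h import *
d=cams.snapshot("wrist");k=key(d);print(k[:4],k[4].mean(0))
g=d["pixels"].mean(2);c=proj(d,C-.012*n)[0]
pts=[]
for a in np.radians(np.arange(0,360,6)):
    p0=np.array([C-.012*n+r*(np.cos(a)*Z-np.sin(a)*T) for r in np.arange(.060,.090,.0005)])
    uv=proj(d,p0).astype(np.float32)
    if uv.min()<2: continue
    v=cv2.remap(cv2.GaussianBlur(g,(0,0),.8).astype(np.float32),uv[None,:,0],uv[None,:,1],1)[0]
    i=np.argmax(np.abs(np.gradient(v)));pts.append((np.degrees(a),60+i*.5,uv[i][0],uv[i][1],abs(np.gradient(v))[i]))
pts=np.array(pts)
P=face(d,pts[:,2:4],-.012);
from scipy.optimize import least_squares
f=lambda x:np.hypot(P[:,0]-x[0],P[:,1]-x[1])-x[2]
r=least_squares(f,[0,0,75],loss="soft_l1");print(r.x,np.abs(r.fun).mean(),np.c_[pts[:,:2],f(r.x)][::3].round(1).tolist())
E
```

```text
(np.float64(-3.41), np.float64(0.998), np.int64(38), np.float64(62.333333333333336)) [  2.43939985  38.95731099 108.92982456]
[ 2.68076105  2.59060291 74.20233664] 3.2164700282871395 [[0.0, 76.0, -0.7], [18.0, 76.5, 0.7], [36.0, 76.5, 1.9], [54.0, 78.5, 5.0], [72.0, 73.5, 1.1], [90.0, 71.0, -0.5], [108.0, 68.5, -2.3], [126.0, 67.5, -3.0], [144.0, 66.0, -4.5], [162.0, 66.5, -4.4], [180.0, 73.5, 1.9], [198.0, 60.5, -12.0], [216.0, 73.5, -0.1], [234.0, 74.5, -0.3], [252.0, 75.0, -0.9], [330.0, 74.0, -3.8], [348.0, 75.0, -2.3]]
```

Emit:
send_rows:
  commands: "85 0.58 1 0 0;85 0.58 1 0 0;85 0.58 1 0 0;85 0.58 1 0 0;85 0.58 1 0 0;85 0.58 1 0 0;85 0.6 0.96 0 0;85 0 0 0 0;70 0 0 0.8 0;70 0 0 0.8 0;70 0 0 0.76 0;70 0 0 0 0;10 0 0 0 0;10 0 0 0 0;10 0 0 0 0;10 0 0 0 0;10 0 0 0 0;10 0 0 0 0;10 0 0 0 0;10 0 0 0 0"
  grip_force: 40

```text
t: 4.48
tcp_pos: [0.4787, -0.3695, 0.1615]
tool_rot: [0.593, 0.805, -0.0, 0.0]
force: [0.8, -0.5, 0.3]
finger_gap: 0.115
gripper_force: 0.0
```

Run:
```python
from h import *
s=readout.sense();print({k:np.round(s[k],3) for k in("t","tcp_pos","force","ft_torque","finger_gap","gripper_force")})
d=s["tcp_pos"]-C;print(d@T,d@n,d[2])
```

```text
{'t': np.float64(4.483), 'tcp_pos': array([ 0.479, -0.369,  0.161]), 'force': array([ 0.756, -0.528,  0.267]), 'ft_torque': array([ 0.019,  0.006, -0.009]), 'finger_gap': np.float64(0.115), 'gripper_force': np.float64(0.0)}
-0.00019253001397969606 0.000112071622870191 0.05648004798308005
```

Run:
```python
from h import *
a=cams.snapshot("wrist")["pixels"];d=cams.snapshot("scene");b=d["pixels"]
c=np.hstack([cv2.resize(a,(480,360)),cv2.resize(b[230:400,150:300],(318,360))])
cv2.imwrite("pics/c2.png",np.clip(c[:,:,::-1]*1.5,0,255).astype(np.uint8))
```

```text
(no output)
```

View pics/c2.png

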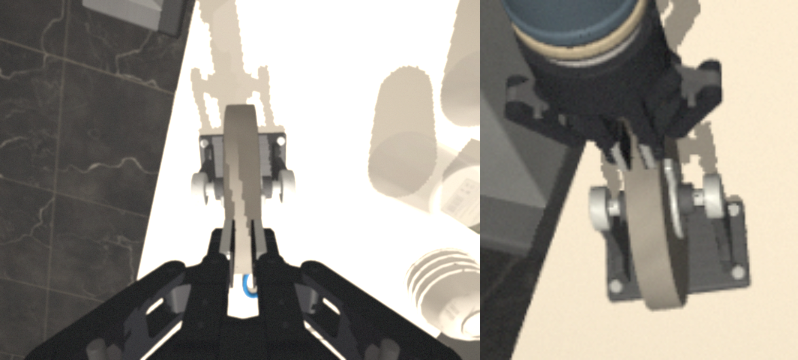

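The wrist view shows the wheel centred between the fingers at column 240, spanning rows 105 to 275. The gap reads 10 mm with no force, though, so I'll check the geometry by projection.

Run:
```python
from h import *
s=readout.sense();print(s["finger_gap"],s["gripper_force"],s["tcp_pos"])
tp=s["tcp_pos"]
for nm,sc,o in(("wrist",.75,(0,0)),("scene",2.12,(150,230))):
    d=cams.snapshot(nm)
    L={"rimtop":C+.075*Z,"rim+T":C+.075*T,"rim-T":C-.075*T,"rim45+":C+.053*T+.053*Z,"tip+":tp-.008*Z+.012*n,"tip-":tp-.008*Z-.012*n,"bear+":C+.041*n,"bear-":C-.041*n}
    for k,p in L.items():
        q=(proj(d,p)[0]-o)*sc; print(nm,k,(q+((480,0) if nm=="scene" else (0,0))).round())
```

```text
0.11667807429490573 0.0 [ 0.4786298  -0.36943525  0.16138188]
wrist rimtop [243. 230.]
wrist rim+T [243. 104.]
wrist rim-T [243. 257.]
wrist rim45+ [243. 142.]
wrist tip+ [259. 212.]
wrist tip- [227. 212.]
wrist bear+ [287. 188.]
wrist bear- [199. 188.]
scene rimtop [638. 157.]
scene rim+T [655. 108.]
scene rim-T [656. 304.]
scene rim45+ [643. 100.]
scene tip+ [662. 172.]
scene tip- [627. 175.]
scene bear+ [713. 197.]
scene bear- [598. 206.]
```

Emit:
send_rows:
  commands: "0 0 0 0 0;0 0 0 0 0;0 0 0 0 0;0 0 0 0 0"
  grip_force: 40

```text
t: 5.02
tcp_pos: [0.4786, -0.3695, 0.1613]
tool_rot: [0.593, 0.805, -0.0, -0.0]
force: [0.7, 0.8, 0.3]
finger_gap: -0.003
gripper_force: 0.0
```

Run:
```python
from h import *
a=cams.snapshot("wrist")["pixels"][180:420,220:430];d=cams.snapshot("scene");b=d["pixels"][250:350,170:260];t=cams.snapshot("top")["pixels"][250:370,350:480]
c=np.hstack([cv2.resize(a,(420,480)),cv2.resize(b,(380,480),interpolation=2)])
cv2.imwrite("pics/c3.png",np.clip(c[:,:,::-1]*1.5,0,255).astype(np.uint8))
```

```text
(no output)
```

View pics/c3.png

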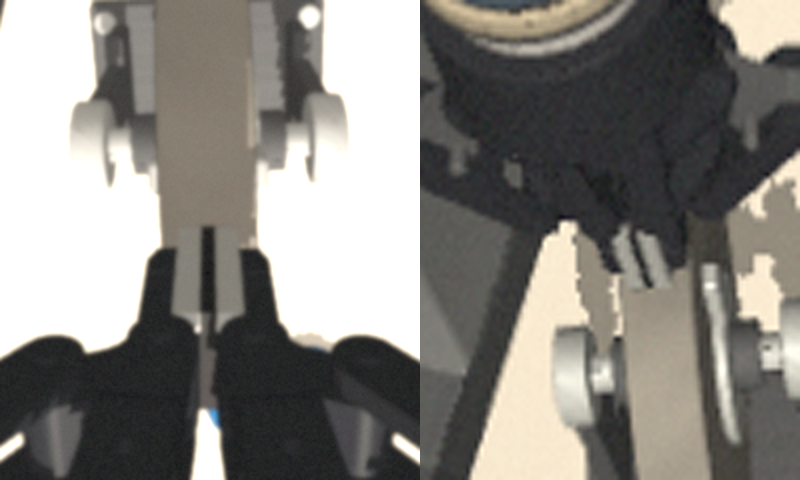

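Run:
```python
from h import *
d=cams.snapshot("wrist");e=cams.snapshot("scene")
for t in(0,.011):
  p=onplane(d,[(324,293)],C+t*T,T)[0];print(t,p-C,"tip z")
for t in(0,-.011):
  p=onplane(e,[(222,309.5)],C+t*T,T)[0];print(t,(p-C)@n,p,"scene tip")
# rim top silhouettes: scene -T upper end of wheel
print(readout.sense()["tcp_pos"])
```

```text
0 [3.52957026e-05 1.09182403e-05 6.13116316e-02] tip z
0.011 [-0.00326339  0.01050478  0.08208692] tip z
0 -0.00627369219357301 [ 0.47250651 -0.371154    0.16269481] scene tip
-0.011 -0.002280412358825459 [ 0.47957216 -0.38048261  0.18610094] scene tip
[ 0.47861463 -0.36946881  0.16132583]
```

Emit:
send_rows:
  commands: "60 0 0 0 0;60 0 0 0 0;60 0 0 0 0;60 0 0 0 0;60 0 0 0 0;60 0 0 0 0;60 0 0 0 0;60 0 0 0.5 0;60 0 0 0.5 0;60 0 0 0.2 0;60 0 0 0 0;5 0 0 0 0;5 0 0 0 0;5 0 0 0 0;5 0 0 0 0;5 0 0 0 0;5 0 0 0 0;5 0 0 0 0"
  grip_force: 40

```text
t: 6.77
tcp_pos: [0.4791, -0.3698, 0.1377]
tool_rot: [0.593, 0.805, -0.0, 0.001]
force: [1.7, -1.2, 1.4]
finger_gap: 0.273
gripper_force: 40.0
```

Gripped: the gap is 23 mm at 40 N. Next I'll swing it 50° toward tool +x.

Emit:
send_rows:
  commands: "5 0.29 0 0.01 0;5 0.29 0 0.04 0;5 0.28 0 0.06 0;5 0.28 0 0.09 0;5 0.265 0 0.11 0;5 0.26 0 0.13 0;5 0.24 0 0.155 0;5 0.23 0 0.175 0;5 0.21 0 0.195 0;5 0.2 0 0.215 0;5 0 0 0 0;5 0 0 0 0;5 0 0 0 0"

```text
t: 7.85
tcp_pos: [0.4628, -0.3222, 0.1159]
tool_rot: [0.592, 0.806, -0.002, 0.001]
force: [-5.4, -0.6, 11.8]
finger_gap: 0.272
gripper_force: 45.4
```

Run:
```python
from h import *
s=readout.sense();print({k:np.round(s[k],3) for k in("t","tcp_pos","force","ft_torque","finger_gap","gripper_force")})
d=s["tcp_pos"]-C;print(d@T,d@n,d[2],"tang force",s["force"]@T,s["force"]@n)
```

```text
{'t': np.float64(7.85), 'tcp_pos': array([ 0.463, -0.322,  0.116]), 'force': array([-5.375, -0.554, 11.785]), 'ft_torque': array([-0.546,  0.721,  0.562]), 'finger_gap': np.float64(0.272), 'gripper_force': np.float64(45.404)}
0.04968826610530397 -0.001084101625623708 0.010944929654628385 tang force 1.0588107612106694 -5.2990439078057685
```

Emit:
send_rows:
  commands: "60 0 0 0 0;60 0 0 0 0;60 0 0 0 0;60 0 0 0 0;60 0 0 -0.92 0;60 0 0 -0.92 0;60 0 0 -0.92 0;60 0 0 -0.92 0;60 0 0 -0.92 0;60 -0.93 -0.99 0 0;60 -0.93 -0.99 0 0;60 -0.93 -0.99 0 0;60 -0.93 -0.99 0 0;60 -0.93 -0.99 0 0;60 -0.93 -0.99 0 0;60 -0.93 -0.99 0 0;60 0 0 0 0;60 0 0 0 0"

```text
t: 9.35
tcp_pos: [0.3688, -0.4871, 0.205]
tool_rot: [0.594, 0.804, 0.0, -0.0]
force: [0.5, 0.1, -0.1]
finger_gap: 0.704
gripper_force: 0.0
```

```bash
cat > k.py <<'E'
from h import *
s=readout.sense();d=s["tcp_pos"]-C;print(s["t"],(d@T).round(4),(d@n).round(4),s["tcp_pos"][2].round(4),s["force"].round(1))
d=cams.snapshot("wrist");cv2.imwrite("pics/wk_%d.png"%(s["t"]*10),d["pixels"][:,:,::-1])
k=key(d);print(k[:4],k[4].mean(0) if len(k[4]) else 0, k[4].std(0))
E
python3 k.py
```

```text
9.35 -0.0802 -0.1396 0.205 [ 0.5  0.1 -0.1]
(np.float64(-3.52), np.float64(0.998), np.int64(44), np.float64(62.333333333333336)) [  2.57535271  38.91237727 110.12878788] [2.83097681 2.96330017 9.89852961]
```

Emit:
send_rows:
  commands: "60 0 0 0 0;60 0 0 0 0;60 0 0 0 0;60 0 0 0 0;60 0 0 0 0;60 0 0 0 0;60 0 0 0 0;60 0 0 0 0;60 0 0 0 0;60 0 0 0 0;60 0 0 0 0;60 0 0 0 0"

```text
t: 10.4
tcp_pos: [0.3697, -0.4863, 0.2057]
tool_rot: [0.593, 0.805, 0.0, -0.0]
force: [0.8, 0.1, 0.2]
finger_gap: 0.698
gripper_force: 0.0
```

```bash
python3 k.py
```

```text
10.4 -0.0797 -0.1385 0.2057 [0.8 0.1 0.2]
(np.float64(-3.61), np.float64(0.998), np.int64(41), np.float64(62.333333333333336)) [  2.64556841  39.11727241 108.55284553] [2.99606657 3.09054308 9.04149116]
```

Run:
```python
import cv2,numpy as np
a=cv2.imread("pics/w1.png")[0:240,420:640];b=cv2.imread("pics/wk_104.png")[0:240,420:640]
c=np.hstack([a,np.clip(b*1.8,0,255).astype(np.uint8)]);cv2.imwrite("pics/c4.png",cv2.resize(c,None,fx=1.8,fy=1.8,interpolation=2))
```

```text
(no output)
```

View pics/c4.png

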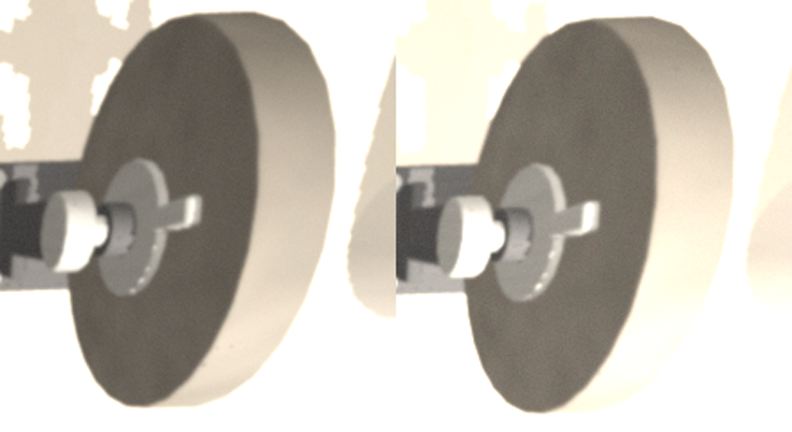

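The key looks the same as at the start, which fits a wheel that began at one resting limit and sank back to it. Now I'll carry it nearly 95° the other way.

Emit:
send_rows:
  commands: "60 0.9 0.98 0 0;60 0.9 0.98 0 0;60 0.9 0.98 0 0;60 0.9 0.98 0 0;60 0.9 0.98 0 0;60 0.9 0.98 0 0;60 0.92 0.98 0 0;60 0 0 0.87 0;60 0 0 0.87 0;60 0 0 0.87 0;60 0 0 0.87 0;60 0 0 0.87 0;60 0 0 0 0;5 0 0 0 0;5 0 0 0 0;5 0 0 0 0;5 0 0 0 0;5 0 0 0 0"

```text
t: 11.95
tcp_pos: [0.464, -0.3257, 0.1201]
tool_rot: [0.592, 0.806, -0.001, 0.001]
force: [0.4, -0.3, 3.0]
finger_gap: 0.27
gripper_force: 39.9
```

Emit:
send_rows:
  commands: "5 -0.21 0 -0.195 0;5 -0.23 0 -0.175 0;5 -0.24 0 -0.155 0;5 -0.255 0 -0.13 0;5 -0.265 0 -0.11 0;5 -0.275 0 -0.09 0;5 -0.28 0 -0.06 0;5 -0.285 0 -0.04 0;5 -0.29 0 -0.01 0"

```text
t: 12.7
tcp_pos: [0.4772, -0.3644, 0.1372]
tool_rot: [0.593, 0.805, 0.004, -0.004]
force: [5.5, 8.9, 0.2]
finger_gap: 0.273
gripper_force: 40.2
```

```bash
python3 k.py
```

```text
12.7 0.0051 0.0002 0.1372 [5.5 8.9 0.2]
(np.float64(nan), np.float64(nan), np.int64(0), np.float64(102.0)) 0 [nan nan nan]h.py:25: RuntimeWarning: invalid value encountered in scalar divide
  w=gg[b]-med; z=(w*np.exp(1j*np.radians(th[b]))).sum()/w.sum()
  ret = _var(a, axis=axis, dtype=dtype, out=out, ddof=ddof,
  arrmean = um.true_divide(arrmean, div, out=arrmean,
  ret = um.true_divide(
```

Emit:
send_rows:
  commands: "5 -0.29 0 0.01 0;5 -0.29 0 0.04 0;5 -0.28 0 0.06 0;5 -0.28 0 0.09 0;5 -0.265 0 0.11 0;5 -0.26 0 0.13 0;5 -0.24 0 0.155 0;5 -0.23 0 0.175 0;5 -0.21 0 0.195 0;5 -0.2 0 0.215 0;5 0 0 0 0;5 0 0 0 0;5 0 0 0 0;5 0 0 0 0"

```text
t: 13.92
tcp_pos: [0.4956, -0.4173, 0.1165]
tool_rot: [0.593, 0.805, 0.002, 0.003]
force: [5.9, 3.8, 5.7]
finger_gap: 0.273
gripper_force: 39.9
```

```bash
python3 k.py
```

```text
13.9167 -0.0509 0.0021 0.1165 [5.9 3.8 5.7]
(np.float64(nan), np.float64(nan), np.int64(0), np.float64(77.66666666666667)) 0 [nan nan nan]h.py:25: RuntimeWarning: invalid value encountered in scalar divide
  w=gg[b]-med; z=(w*np.exp(1j*np.radians(th[b]))).sum()/w.sum()
  ret = _var(a, axis=axis, dtype=dtype, out=out, ddof=ddof,
  arrmean = um.true_divide(arrmean, div, out=arrmean,
  ret = um.true_divide(
```

Emit:
send_rows:
  commands: "60 0 0 0 0;60 0 0 0 0;60 0 0 0 0;60 0 0 0 0;60 0 0 -0.9 0;60 0 0 -0.9 0;60 0 0 -0.9 0;60 0 0 -0.9 0;60 0 0 -0.9 0;60 -0.21 -1 0 0;60 -0.21 -1 0 0;60 -0.21 -1 0 0;60 -0.21 -1 0 0;60 -0.21 -1 0 0;60 -0.21 -1 0 0;60 -0.21 -1 0 0;60 0 0 0 0;60 0 0 0 0"

```text
t: 15.47
tcp_pos: [0.3661, -0.4883, 0.2043]
tool_rot: [0.594, 0.804, 0.0, -0.0]
force: [-0.7, 0.3, -0.5]
finger_gap: 0.699
gripper_force: 0.0
```

```bash
python3 k.py
```

```text
15.4667 -0.0804 -0.1425 0.2043 [-0.7  0.3 -0.5]
(np.float64(25.05), np.float64(0.999), np.int64(88), np.float64(61.666666666666664)) [-16.17447302  34.36221436 109.65909091] [2.44520431 2.57420108 6.08960392]
```

Emit:
send_rows:
  commands: "60 0 0 0 0;60 0 0 0 0;60 0 0 0 0;60 0 0 0 0;60 0 0 0 0;60 0 0 0 0;60 0 0 0 0;60 0 0 0 0;60 0 0 0 0;60 0 0 0 0;60 0 0 0 0;60 0 0 0 0;60 0 0 0 0;60 0 0 0 0;60 0 0 0 0;60 0 0 0 0;60 0 0 0 0;60 0 0 0 0"

```text
t: 17.02
tcp_pos: [0.3673, -0.4876, 0.2044]
tool_rot: [0.593, 0.805, 0.0, -0.0]
force: [-0.6, -0.3, 0.4]
finger_gap: 0.702
gripper_force: 0.0
```

```bash
python3 k.py
python3 - <<'E'
import cv2,numpy as np,glob
f=sorted(glob.glob("pics/wk_*.png"))[-2:];print(f)
c=np.hstack([np.clip(cv2.imread(x)[0:240,420:640]*1.8,0,255).astype(np.uint8) for x in f]);cv2.imwrite("pics/c5.png",cv2.resize(c,None,fx=1.8,fy=1.8,interpolation=2))
E
```

```text
17.0167 -0.0801 -0.1412 0.2044 [-0.6 -0.3  0.4]
(np.float64(24.6), np.float64(0.998), np.int64(85), np.float64(62.0)) [-15.86310186  34.4643322  109.96078431] [3.12683071 2.55250298 5.89458858]
['pics/wk_170.png', 'pics/wk_93.png']
```

View pics/c5.png

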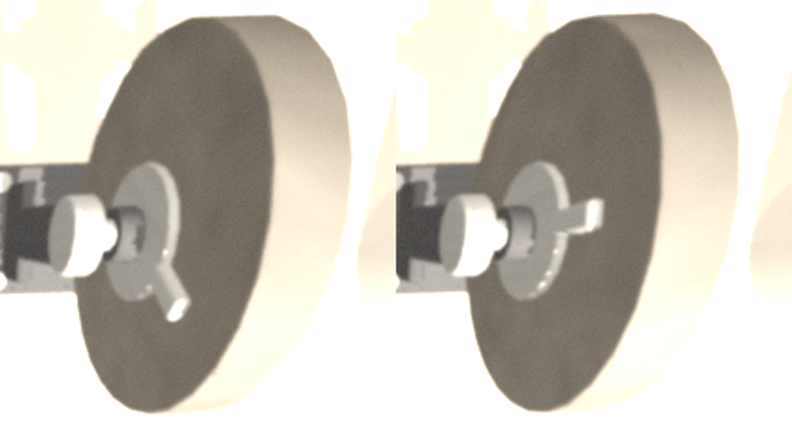

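Run:
```python
from h import *
d=cams.snapshot("wrist")
f=lambda L,o:[((x-o)/1.8+420,y/1.8) for x,y in L]
for L,o in(([(147,232),(178,312),(165,285)],0),([(533,231),(595,213),(570,218)],396)):
    P=face(d,f(L,o),-.017);print(P.round(1));D=P[1:]-P[0];print(np.degrees(np.arctan2(-D[:,0],D[:,1])).round(1),np.hypot(*D.T).round(1))
# bright steel mask in face coords for current image
g=d["pixels"].mean(2);v,u=np.mgrid[0:240,440:620];P=face(d,np.c_[u.ravel(),v.ravel()],-.015);gg=g[0:240,440:620].ravel()
H=np.zeros((25,25));ix=((P[:,0]+50)/4).astype(int);iy=((P[:,1]+50)/4).astype(int);ok=(ix>=0)&(ix<25)&(iy>=0)&(iy<25);N=H.copy()
np.add.at(H,(iy[ok],ix[ok]),gg[ok]);np.add.at(N,(iy[ok],ix[ok]),1)
print("cols T -50..50, rows z 50..-50");print((H/np.maximum(N,1)).astype(int)[::-1])
```

```text
[[  0.7  15.1]
 [-25.7  46.2]
 [-17.5  34.6]]
[40.4 43.1] [40.8 26.7]
[[ 1.   6.9]
 [ 7.3 47.9]
 [ 5.8 32.8]]
[ -8.8 -10.5] [41.4 26.4]
cols T -50..50, rows z 50..-50
[[ 59  60  61  61  62  64  83  76  60  60  60  60  59  58  59  59  60  60
   59  58  57  57  57  55  56]
 [ 59  60  61  62  63 107 152 113  66  61  60  60  61  60  60  61  60  60
   59  59  58  58  57  56  57]
 [ 60  60  61  63  64 160 152 116  92  62  61  60  61  62  61  61  61  61
   61  60  59  59  58  58  57]
 [ 61  61  62  63  65 112  97 104 113  75  62  64  64  64  61  61  60  60
   62  61  61  60  58  58  58]
 [ 62  61  61  63  63  70  85  91 109 105  92 103 104 102  85  67  59  60
   61  62  61  60  59  57  58]
 [ 62  62  61  63  63  61  76  86  96 112 118 115 116 122 122 110  75  60
   60  61  61  60  59  59  58]
 [ 63  62  61  62  63  62  64  85  88 101  96  92  88  93 102 113 113  76
   60  60  61  60  60  60  60]
 [ 63  63  62  61  63  63  69  99  86  88  84  84  82  84  84  86 104 107
   66  60  60  60  60  61  60]
 [ 64  63  63  62  63  62  81  89  85  85  85  84  83  82  84  84  83 100
   86  60  60  59  
[... 992 characters left out ...]
63  57 101 187 181 124  49  68  67  59
   59  59  59  58  58  58  58]
 [ 66  62  61  62  62  62  63  62  63 101 145 187 176 141  63  60  59  60
   59  60  60  59  59  59  57]
 [ 80  62  62  62  61  62  61  61  97 172 187 186 175 159 118  74  60  60
   60  61  61  60  59  58  57]
 [135  65  63  62  63  62  61  74 168 194 195 188 177 165 145 109  62  60
   61  61  61  59  60  59  57]
 [177 111  66  63  63  63  61  95 184 197 194 189 178 165 148 126  75  59
   60  59  59  60  60  59  58]
 [208 164 121  69  65  65  63 122 186 197 190 189 178 166 148 126  91  59
   59  58  59  59  59  59  69]
 [212 208 197 156 116  72  65 140 185 200 196 189 179 167 149 125  98  59
   59  58  59  62  69  84 120]]
```

```bash
cat >> h.py <<'E'
def key2(d,eye_n=0,off=-.015):
    d=dict(d);d["eye"]=np.array(d["eye"])+eye_n*n
    g=d["pixels"].mean(2);v,u=np.mgrid[0:260,430:640];v,u=v.ravel(),u.ravel()
    P=face(d,np.c_[u,v],off);gg=g[v,u]
    out=[]
    # disc edge: radial outward gradient in face coords, sampled on image
    c=np.array([0,6.])
    from scipy.optimize import least_squares
    for it in range(3):
        E=[]
        for a in np.radians(np.arange(-110,111,4)):
            rr=np.arange(19,33,.4);q=np.c_[c[0]-rr*np.sin(a),c[1]+rr*np.cos(a)]/1000
            uv=proj(d,C+off*n+q[:,:1]*T+q[:,1:]*Z).astype(np.float32)
            s=cv2.remap(g.astype(np.float32),uv[None,:,0],uv[None,:,1],1)[0]
            k=np.argmin(np.gradient(s));
            if s[:8].mean()-s[-4:].mean()>12: E.append(q[k]*1000)
        E=np.array(E);f=least_squares(lambda x:np.hypot(E[:,0]-x[0],E[:,1]-x[1])-x[2],[*c,26],loss="soft_l1");c=f.x[:2]
    D=P-c;r=np.hypot(*D.T);th=np.degrees(np.arctan2(-D[:,0],D[:,1]))
    m=(r>30)&(r<48)&(abs(th)<115)&(gg>78);w=np.hypot(*P[m].T)**0
    tm=D[m].mean(0)
    return f.x.round(2),m.sum(),tm.round(2),np.degrees(np.arctan2(-tm[0],tm[1])).round(2),np.std(th[m]).round(1)
E
python3 - <<'E'
from h import *
d=cams.snapshot("wrist");print(key2(d),key2(d,0,-.012))
for f,e in(("pics/wk_104.png",.0027),("pics/wk_93.png",.0016)):
    d["pixels"]=cv2.imread(f)[:,:,::-1];print(key2(d,e),key2(d,e,-.012))
E
```

```text
(array([-0.06,  6.16, 26.75]), np.int64(323), array([-21.73,  31.97]), np.float64(34.2), np.float64(6.1)) (array([-0.18,  0.2 , 27.29]), np.int64(320), array([-21.98,  32.04]), np.float64(34.45), np.float64(6.2))
(array([-0.49,  4.77, 26.72]), np.int64(288), array([ 6.36, 38.15]), np.float64(-9.47), np.float64(4.7)) (array([-0.65, -1.44, 27.38]), np.int64(286), array([ 6.48, 38.59]), np.float64(-9.54), np.float64(4.7))
(array([ 0.16,  4.92, 26.77]), np.int64(299), array([ 6.34, 38.13]), np.float64(-9.44), np.float64(4.8)) (array([ 0.08, -1.28, 27.44]), np.int64(296), array([ 6.38, 38.54]), np.float64(-9.4), np.float64(4.8))
```

The bar sits at about −9° in one rest and +34° in the other. Those are roughly 43° apart, so the bottom is midway, with the key near +12°. I'll grip near the top, carry it back about 21°, let go and check.

Emit:
send_rows:
  commands: "60 0.43 0.88 0 0;60 0.43 0.88 0 0;60 0.43 0.88 0 0;60 0.43 0.88 0 0;60 0.43 0.88 0 0;60 0.43 0.88 0 0;60 0.43 0.88 0 0;60 0.43 0.9 0 0;60 0 0 0.82 0;60 0 0 0.82 0;60 0 0 0.82 0;60 0 0 0.84 0;60 0 0 0 0;5 0 0 0 0;5 0 0 0 0;5 0 0 0 0;5 0 0 0 0;5 0 0 0 0;5 0 0 0 0"

```text
t: 18.75
tcp_pos: [0.4829, -0.3807, 0.1399]
tool_rot: [0.593, 0.805, -0.0, 0.002]
force: [2.2, 1.5, 4.8]
finger_gap: 0.271
gripper_force: 40.3
```

Emit:
send_rows:
  commands: "5 0.2 0 -0.03 0;5 0.2 0 -0.02 0;5 0.2 0 0 0;5 0.2 0 0 0;5 0.2 0 0.02 0;5 0.2 0 0.04 0;5 0 0 0 0;5 0 0 0 0;5 0 0 0 0"

```text
t: 19.5
tcp_pos: [0.4759, -0.3603, 0.1402]
tool_rot: [0.592, 0.806, -0.002, 0.004]
force: [0.8, -2.7, 6.4]
finger_gap: 0.274
gripper_force: 40.7
```

Emit:
send_rows:
  commands: "60 0 0 0 0;60 0 0 0 0;60 0 0 0 0;60 0 0 0 0;60 0 0 -0.83 0;60 0 0 -0.83 0;60 0 0 -0.83 0;60 0 0 -0.83 0;60 -0.58 -0.88 0 0;60 -0.58 -0.88 0 0;60 -0.58 -0.88 0 0;60 -0.58 -0.88 0 0;60 -0.58 -0.88 0 0;60 -0.58 -0.88 0 0;60 -0.58 -0.88 0 0;60 -0.58 -0.88 0 0;60 0 0 0 0;60 0 0 0 0;60 0 0 0 0"

```text
t: 21.08
tcp_pos: [0.3676, -0.4865, 0.204]
tool_rot: [0.593, 0.805, 0.001, -0.001]
force: [-0.3, 0.4, -0.1]
finger_gap: 0.702
gripper_force: 0.0
```

```bash
python3 k.py
python3 - <<'E'
from h import *
d=cams.snapshot("wrist");print(key2(d))
E
```

```text
21.0833 -0.0792 -0.1406 0.204 [-0.3  0.4 -0.1]
(np.float64(10.76), np.float64(1.0), np.int64(49), np.float64(62.0)) [ -7.14831973  37.27401437 104.58503401] [1.44004036 2.72286606 2.9764995 ]
(array([1.000e-02, 5.930e+00, 2.676e+01]), np.int64(307), array([-12.49,  36.72]), np.float64(18.78), np.float64(5.3))
```

Run:
```python
from h import *
d=cams.snapshot("wrist");cur=d["pixels"].copy();e0=np.array(d["eye"])
out=[]
for px,en,et in((cv2.imread("pics/wk_104.png")[:,:,::-1],.0021,-.0005),(cur,0,0),(cv2.imread("pics/wk_170.png")[:,:,::-1],-.0006,-.0009)):
    d["eye"]=e0+en*n+et*T
    y,x=np.mgrid[60:-16:-.25,-34:34:.25];y=y/1000;x=x/1000
    P=C-.017*n+x.reshape(-1,1)*T+y.reshape(-1,1)*Z
    uv=proj(d,P).astype(np.float32).reshape(*x.shape,2)
    o=cv2.remap(np.ascontiguousarray(px),uv[...,0],uv[...,1],1).copy()
    for mm in range(-30,31,10): cv2.line(o,(int((mm+34)*4),0),(int((mm+34)*4),4),(255,0,0),1)
    for mm in range(0,60,10): cv2.line(o,(0,int((60-mm)*4)),(4,int((60-mm)*4)),(255,0,0),1)
    out.append(o[:,:266])
c=np.hstack(out);print(c.shape);cv2.imwrite("pics/rect.png",np.clip(c[:,:,::-1]*1.6,0,255).astype(np.uint8))
```

```text
(304, 798, 3)
```

View pics/rect.png

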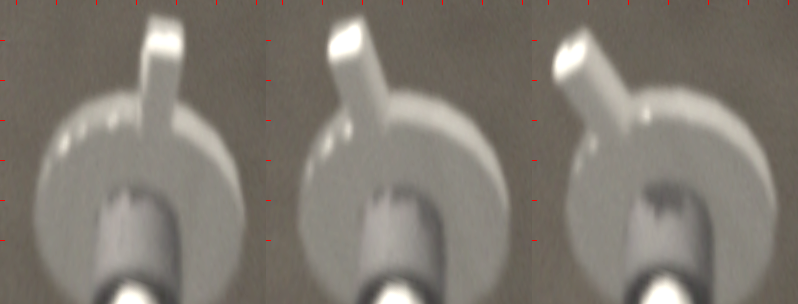

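Rectified views: the key direction (bar axis / tip to disc centre) is about −4/−9° at rest A, +32/+33° at rest B and +17/+19° now. The bottom is therefore near +12 to +14°, so I need about 5° more toward +x. I'll grip, nudge it and hold.

Emit:
send_rows:
  commands: "60 0.48 0.88 0 0;60 0.48 0.88 0 0;60 0.48 0.88 0 0;60 0.48 0.88 0 0;60 0.48 0.88 0 0;60 0.48 0.88 0 0;60 0.48 0.88 0 0;60 0.46 0.88 0 0;60 0 0 0.82 0;60 0 0 0.82 0;60 0 0 0.82 0;60 0 0 0.84 0;60 0 0 0 0;5 0 0 0 0;5 0 0 0 0;5 0 0 0 0;5 0 0 0 0;5 0 0 0 0;5 0 0 0 0"

```text
t: 22.82
tcp_pos: [0.4804, -0.3733, 0.1401]
tool_rot: [0.593, 0.805, -0.0, 0.002]
force: [0.8, 2.0, 5.7]
finger_gap: 0.273
gripper_force: 40.3
```

Emit:
send_rows:
  commands: "5 0.12 0 0 0;5 0.12 0 0 0;5 0.11 0 0 0;5 0 0 0 0;5 0 0 0 0;5 0 0 0 0"

```text
t: 23.32
tcp_pos: [0.4795, -0.3704, 0.1402]
tool_rot: [0.593, 0.805, -0.002, 0.005]
force: [3.5, -4.6, 3.0]
finger_gap: 0.273
gripper_force: 40.6
```

Emit:
send_rows:
  commands: "60 0 0 0 0;60 0 0 0 0;60 0 0 0 0;60 0 0 0 0;60 0 0 -0.83 0;60 0 0 -0.83 0;60 0 0 -0.83 0;60 0 0 -0.83 0;60 -0.5 -0.88 0 0;60 -0.5 -0.88 0 0;60 -0.5 -0.88 0 0;60 -0.5 -0.88 0 0;60 -0.5 -0.88 0 0;60 -0.5 -0.88 0 0;60 -0.5 -0.88 0 0;60 -0.5 -0.88 0 0;60 0 0 0 0;60 0 0 0 0;60 0 0 0 0"

```text
t: 24.9
tcp_pos: [0.3667, -0.4832, 0.2045]
tool_rot: [0.593, 0.805, 0.001, -0.001]
force: [-0.3, 1.0, 0.5]
finger_gap: 0.701
gripper_force: 0.0
```

```bash
python3 k.py
python3 - <<'E'
from h import *
d=cams.snapshot("wrist");print(key2(d))
E
```

```text
24.9 -0.0758 -0.1405 0.2045 [-0.3  1.   0.5]
(np.float64(8.36), np.float64(1.0), np.int64(45), np.float64(62.333333333333336)) [ -5.59625587  37.71667434 103.3037037 ] [1.23046875 2.83452254 2.74138131]
(array([ 0.07,  6.02, 26.76]), np.int64(302), array([-10.83,  37.29]), np.float64(16.2), np.float64(5.2))
```

It now reads +16 against a target of about +12.5, well within tolerance. I'll take the final grip with a small nudge and then hold.

Emit:
send_rows:
  commands: "60 0.46 0.88 0 0;60 0.46 0.88 0 0;60 0.46 0.88 0 0;60 0.46 0.88 0 0;60 0.46 0.88 0 0;60 0.46 0.88 0 0;60 0.46 0.88 0 0;60 0.45 0.88 0 0;60 0 0 0.82 0;60 0 0 0.82 0;60 0 0 0.82 0;60 0 0 0.84 0;60 0 0 0 0;5 0 0 0 0;5 0 0 0 0;5 0 0 0 0;5 0 0 0 0;5 0 0 0 0;5 0 0 0 0"

```text
t: 26.58
tcp_pos: [0.4802, -0.3729, 0.1405]
tool_rot: [0.593, 0.806, -0.0, 0.001]
force: [0.8, 1.4, 6.0]
finger_gap: 0.276
gripper_force: 40.4
```

Emit:
send_rows:
  commands: "5 0.1 0 0 0;5 0.1 0 0 0;5 0.05 0 0 0;5 0 0 0 0;5 0 0 0 0;5 0 0 0 0;5 0 0 0 0;5 0 0 0 0;5 0 0 0 0;5 0 0 0 0;5 0 0 0 0;5 0 0 0 0"

```text
t: 27.58
tcp_pos: [0.4798, -0.3712, 0.1406]
tool_rot: [0.593, 0.805, -0.002, 0.004]
force: [2.1, -4.8, 5.0]
finger_gap: 0.272
gripper_force: 40.6
```

Run:
```python
from station import readout,sign_off
s=readout.sense();print(s["t"],s["tcp_pos"],abs(s["qd"]).max(),s["gripper_force"],s["force"])
print(sign_off())
```

```text
27.5833 [ 0.47977187 -0.37116388  0.14058902] 0.001846785200255611 40.56640684604645 [ 2.14354735 -4.84923355  5.04002087]
the job is handed in; nothing more can be done
None
```

I handed the job in at 27.6 s with the wheel gripped at 40 N and still, its heavy side down to within about 4° by my key readings (11° allowed); I couldn't re-check the angle after the final grip, and the hand-in returned no verdict.

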